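# Open the weight locker's gate and hold it wide

## Robot

A 6-joint arm with a two-finger parallel gripper is mounted at the origin on a cart in front of the work surface, level with it; the furniture and walls round the work are solid. World frame = base frame: x ahead of the robot, y to its left, z up, the work surface at z = 0. Lengths are in mm, angles in degrees, forces in N, time in s.
With the tool pointing down it reaches from about 275 to 825 mm from the base axis. Payload 4.9 kg.
Tool frame: the origin (TCP) lies at the very end of the fingers, on their centre line; the grasp point (between the pads) lies 19 mm behind it; z points along the fingers, y is the direction in which the jaws open and shut (so a half turn about z gives the same grasp; the last joint's range is limited). The gripper opens to 85 mm and grips with 20 to 120 N. Pads are 22 mm wide; open, the fingers measure 114 mm over their backs; the gripper's body (76 mm by 85 mm) begins 54 mm behind the grasp point. The pads swing forward as they close: fully open they stand 13 mm farther back than shut.
Start: joints at [-78.507, 18.69, -11.035, 60.275, 0, 82.311], TCP at [180.731, -519.475, 231.281] pointing down, gripper open.
Joint ranges: [-152.03, 152.03], [-55.5, 102.48], [-74.3, 77.21], [-110.64, 120.58], [-84.22, 78.4], [-180, 180]. Speed limits (degrees/s): [147.25, 147.25, 180, 180, 180, 180].

## Interface

Orientations are given as a 3x3 rotation matrix whose columns are the frame's x, y, z axes.
In Python, from station import r gives the robot as it stands. The module is installed in compiled form; this text tells all that it offers.
- The arm moves only by the tool arm_command, never from a script. Its argument "targets" is text: rows parted by semicolons, each of 4 numbers parted by spaces: the shift along the tool's x, y, z in m, then the turn about the tool's z in rad. A call has 1 to 8 rows; each row shifts and turns the commanded pose from where the row before left it, along the tool's axes as they then stand; what a row does not reach is not made up. A row lasts 1/12 s, in which the tool goes at most 41.7 mm and 7.16 degrees, less where a joint would pass 70% of its speed; a pose out of reach is approached as far as the arm can. A call is refused whole if a number of a shift passes 0.0417 or a number of a turn 0.125, either way. A call with a gripper value outside its range is refused whole. "jaw" is the finger opening in m, from 0 to 0.0854, set as the call begins (left out, the last holds). The fingers move at their own pace and stop on an object; "squeeze" is the grip in N (left out, the last holds). Time passes only in rows, so rows that do not move let the fingers close. It gives the time, the measured TCP pose, the force and the opening at its end, in the units of the state.
- r.sense(): the state, without advancing time (a new reading comes with each control period).
- r.snapshot(name): name is "scene" or "side" or "wrist"; returns the picture (420x560x3 uint8, red, green, blue); there is no depth.
- r.camera_model(name): a dict with "camera_matrix" (3x3 intrinsics, pixels), "pose" (4x4, takes a point from camera to world coordinates). Camera axes: x right, y up, looking along -z (the intrinsics and any distortion apply to the point x, -y, -z); pixel columns grow to the right and rows downward; lengths in mm; the calibration is good to about 2 mm. A picture is of the moment at which its call begins: read the wrist's pose just before it. camera_model takes no time and is no camera call; for the wrist camera it gives the pose at the moment of the call.
- r.close_job(): hands the job in, once; it reports no verdict.
Trained networks look in the newest picture that a camera, given by its name, has taken for a name from the list of things; names that differ only in an ending like _2 or _b are one class to them, and where a whole thing is asked for, a point or a joint stands for the part that bears it (a point fixed in the world has none). Each returns a list of dicts, best first, with "score" (0 to 1); they miss things now and then, are a little off and sometimes report something else, mostly with a low value. They report only what shows in the picture. A call takes as long as a camera call.
- r.trace(camera, target): "pixels" (420x560 bool, what is visible of it) and "at" ([column, row] in pixels, amid what is visible of it).
The state is a dict: "t": time; "joint_pos": joint angles; "qvel": joint speeds; "joint_torque": joint torques, N m; "position": TCP position; "tcp_rot": TCP orientation; "ft_force": force on the tool from outside, world axes, zero at the start; "torque": the same for the moment, N m; "gripper_width": finger opening in mm.
Only numpy, scipy, OpenCV 4.12 (cv2) and the standard library are available. Lean on these libraries where they do the work, as an engineer would, in place of code of your own. Each camera call takes 0.05 s, during which the arm holds its last target.

## Task

Open the small weight locker on the bench so that a colleague can reach the calibration weights: push the lock slide on its roof back to its stop, squeeze the yellow catch until its two tabs are together and then the blue catch in the same way, and swing the gate open by its red handle, past the detent. Finish while still holding the handle with the gate wide open, nearly square to the front or further: a spring pulls it back, so the program ends holding and does not let go. Leave the things lying round the locker where they are.

Things in the scene. Friction and masses are not known exactly. Their poses are not given: they have to be found in the camera images.
- locker: Grey box fixed to the bench, 140 deep (x) x 240 wide (y) x 80 mm high, with a gate in front. Origin: centre of its underside; its x points from front to back, y to the left seen from the front; directions below are in this frame. On its roof the two catches at x = -32 mm, one at y = +30, one at y = -70 (which is where changes), behind them the lock slide with guides and a stop bar 14 mm high.
- slide_knob (a point): Point on the axis of the lock slide's upright black round knob (16 mm diameter, 20 mm at its top), 112 mm above the bench; the knob's top is 16 mm above the point and the 120 mm wide fork-shaped slide (top 93 mm above the bench) lies 19 mm below it. Moves with the slide.
- lock_slide (a joint): Travel of the lock slide along the locker's +x (to the back), m: 0 forward, 0.030 at the rear stop. Starts at 0 to 0.008. Friction about 3 N, no spring: it stays where it is put. While forward its two prongs lie between the tabs of the catches and block them.
- yellow_squeeze (a point): Yellow catch: two tabs side by side along y, each 22 (x) x 10 (y) mm, tops 121 mm above the bench, feet at 84. The point is midway between their outer faces when squeezed, 110 mm above the bench, and stays put. The fixed tab's outer face is 11 mm to +y of it; the sliding tab's is 27 mm to -y at rest, 11 mm squeezed, and a hook runs forward from its foot (up to 93 mm above the bench).
- yellow_slider (a joint): Travel of the yellow sliding tab along the locker's +y towards its fixed tab, m: 0 latched, 0.016 fully squeezed (2 mm left between the tabs). Friction about 3 N, no spring: it stays where it is put. Its hook frees the gate's pin beyond about 0.010.
- yellow_post: The fixed tab of the yellow catch (the +y one of the pair), 22 x 10 mm. Origin at the centre of its foot, 83 mm above the bench; the tab's top is 38 mm above it.
- blue_squeeze (a point): The blue catch, the same in shape and size as the yellow one; point as yellow_squeeze.
- blue_slider (a joint): Travel of the blue sliding tab, as yellow_slider.
- blue_post: The fixed tab of the blue catch, as yellow_post.
- gate (a joint): Gate angle, rad: 0 shut, grows as it swings out to the front, clockwise seen from above, about the hinge at the front left; stop at 1.6. A spring pulls it shut (0.2 N m per rad); a sprung roller (detent) resists from 0.3 to 0.7, about 3 to 4 N at the handle, then lets go. Released, the gate springs back to about 1.0 or less.
- gate_hinge (a point): Point on the gate's upright hinge axis, at the height of handle_grip, 112 mm above the bench. The gate, 205 mm long and 80 mm high, reaches from here to the locker's right (-y) end.
- handle_grip (a point): Point on the axis of the gate's upright red round handle (16 mm diameter, 20 mm at the top), 112 mm above the bench; its top is 20 mm above the point and the gate's top edge 35 mm below it (two pins on that edge end 18 mm below it). With the gate shut it lies 28 mm in front of and 95 mm to the right (-y) of the hinge; moves with the gate.
- gate_handle: The same red handle; origin at the centre of its foot, 46 mm below the grip point.
- ptfe_tape: Small blue reel of thread tape, 52 x 52 x 14 mm, loose bystander; origin under its centre.
- adapter_3: Larger silver pipe adapter, 27 x 31 x 29 mm, loose bystander; origin under its centre.
- adapter_1: Smaller silver pipe adapter, 22 x 25 x 27 mm, loose bystander; origin under its centre.

How it is judged:
By the outcome, as a careful person would: the job done as asked, in the order asked, and still so for the second after the job is handed in, while the arm keeps its last pose, push and grip.
It also fails if it takes over 48 s, if anything falls off the work surface, if the arm or the gripper's body presses on something with over 40 N, if the wrist force passes 120 N, or if a joint passes its speed limit or range.

## Working session

There is one attempt and no reset: what is moved stays moved. The work goes in short steps, Python scripts to look and compute and a tool call to move; the robot and the scene stay as the last step left them, time stands still between calls to the robot, and variables do not carry over. Pictures are saved under pics/ and viewed, and the job is handed in when it is done.

Besides the shell and the picture viewer there is one more tool, called after "Emit:" by a JSON object that holds its "name" and its "arguments", one argument or row to a line. arm_command: Moves the arm, as the interface text tells. Its arguments: {"type":"object","properties":{"targets":{"type":"string"},"jaw":{"type":"number"},"squeeze":{"type":"number"}},"required":["targets"]}

```bash
mkdir -p pics; cat > h.py <<'E'
import numpy as np, cv2
from station import r
def save(n,img): cv2.imwrite('pics/'+n+'.png',cv2.cvtColor(img,cv2.COLOR_RGB2BGR))
def ray(m,px):
    K=np.array(m['camera_matrix']);P=np.array(m['pose'])
    d=np.linalg.inv(K)@np.array([px[0],px[1],1.]); d=np.array([d[0],-d[1],-d[2]])
    return P[:3,3],P[:3,:3]@d
def onz(m,px,z):
    o,d=ray(m,px); return o+d*(z-o[2])/d[2]
def proj(m,p):
    K=np.array(m['camera_matrix']);P=np.array(m['pose'])
    c=P[:3,:3].T@(np.array(p)-P[:3,3]); u=K@np.array([c[0],-c[1],-c[2]]); return u[:2]/u[2]
E
python3 - <<'E'
from h import *
s=r.sense();print({k:np.round(v,2).tolist() for k,v in s.items()})
for c in ['scene','side','wrist']:
    m=r.camera_model(c);print(c,np.round(m['camera_matrix'],1).tolist(),np.round(m['pose'],3).tolist(),[k for k in m])
    save(c+'0',r.snapshot(c))
E
```

```text
{'t': 0.0, 'joint_pos': [-78.51, 18.73, -11.09, 60.27, -0.0, 82.31], 'qvel': [0.02, -0.04, -0.02, 0.01, -0.03, -0.06], 'joint_torque': [0.0, -44.34, 26.24, 0.02, 0.0, -0.0], 'position': [180.62, -518.91, 230.49], 'tcp_rot': [[0.94, 0.33, -0.0], [0.33, -0.94, 0.0], [0.0, -0.0, -1.0]], 'ft_force': [-0.31, -0.55, -0.55], 'torque': [-0.01, -0.04, 0.09], 'gripper_width': 85.43}
scene [[526.8, 0.0, 289.4], [0.0, 526.8, 210.0], [0.0, 0.0, 1.0]] [[0.503, 0.379, -0.776, -379.286], [-0.864, 0.211, -0.457, -779.979], [-0.009, 0.901, 0.434, 600.365], [0.0, 0.0, 0.0, 1.0]] ['camera_matrix', 'pose']
side [[471.1, 0.0, 276.7], [0.0, 471.1, 211.2], [0.0, 0.0, 1.0]] [[0.959, 0.186, -0.215, 311.831], [-0.283, 0.562, -0.777, -1042.093], [-0.024, 0.806, 0.591, 690.787], [0.0, 0.0, 0.0, 1.0]] ['camera_matrix', 'pose']
wrist [[344.8, 0.0, 281.2], [0.0, 344.8, 209.3], [0.0, 0.0, 1.0]] [[0.329, 0.907, 0.263, 246.666], [-0.944, 0.317, 0.091, -497.128], [-0.001, -0.278, 0.961, 373.263], [0.0, 0.0, 0.0, 1.0]] ['camera_matrix', 'pose']
```

View pics/scene0.png

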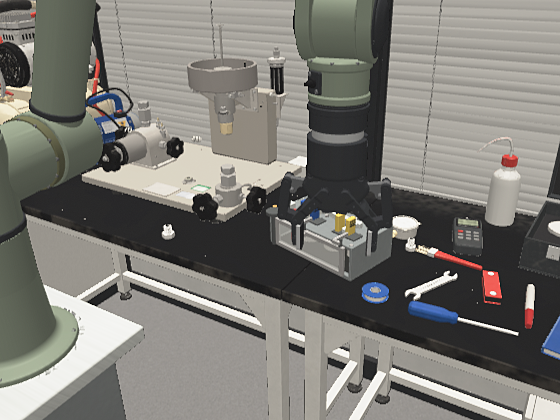

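View pics/side0.png

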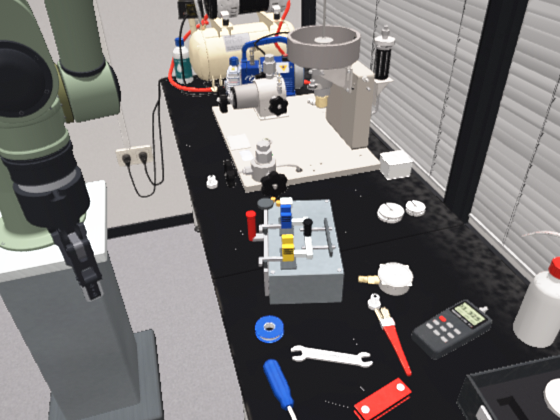

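View pics/wrist0.png

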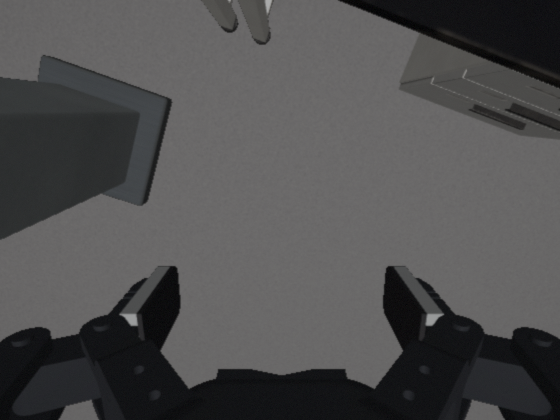

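The side view shows the locker: red handle about (251,225), blue catch (287,213), yellow (288,247), black knob (308,230). In the scene view the gripper partly hides it. I'll measure next.

```bash
python3 - <<'E'
from h import *
img=r.snapshot('side');m=r.camera_model('side')
Z={'slide_knob':112,'yellow_squeeze':110,'yellow_post':102,'blue_post':102,'handle_grip':105,'gate_handle':100,'yellow_slider':102,'blue_slider':102,'locker':40,'ptfe_tape':7,'adapter_3':14,'adapter_1':13,'lock_slide':92}
ov=img.copy()
for n,z in Z.items():
    t=r.trace('side',n)
    for q in t[:2]:
        px=q['pixels'];ys,xs=np.where(px)
        print(n,round(q['score'],2),np.round(q['at'],1),xs.min(),xs.max(),ys.min(),ys.max(),np.round(onz(m,q['at'],z),1))
c=img[170:320,210:370];save('sidecrop',cv2.resize(c,None,fx=5,fy=4,interpolation=cv2.INTER_CUBIC))
E
```

```text
slide_knob 0.68 [304.6 233.3] 292 312 217 258 [ 553.  -368.1  112. ]
yellow_squeeze 0.69 [284.6 237.3] 281 292 234 244 [ 513.  -365.3  110. ]
yellow_post 0.54 [291.3 237.3] 282 292 235 243 [ 528.3 -360.1  102. ]
blue_post 0.67 [302.5 252.3] 246 343 197 304 [ 534.7 -408.9  102. ]
blue_post 0.47 [287.6 206.6] 280 291 205 212 [ 552.4 -259.4  102. ]
handle_grip 0.79 [252.1 223.8] 246 255 211 239 [ 464.7 -297.8  105. ]
gate_handle 0.38 [303.1 233.6] 292 312 216 258 [ 554.8 -354.1  100. ]
yellow_slider 0.79 [284.1 259.7] 258 292 245 265 [ 495.6 -418.   102. ]
yellow_slider 0.59 [305.2 237.6] 292 312 217 258 [ 553.8 -369.4  102. ]
blue_slider 0.63 [280.8 225.3] 258 290 213 233 [ 519.7 -317.   102. ]
blue_slider 0.24 [302.  235.7] 291 312 217 259 [ 549.8 -361.9  102. ]
locker 0.73 [306.6 252.5] 246 343 198 304 [ 566.1 -345.5   40. ]
ptfe_tape 0.84 [267.6 326.6] 255 283 316 343 [ 442.4 -482.4    7. ]
adapter_3 0.72 [374.5 300.5] 368 379 294 309 [ 653.8 -489.    14. ]
adapter_3 0.54 [209.3 180.7] 208 215 177 187 [424.9  37.1  14. ]
adapter_1 0.72 [374.5 300.5] 368 379 294 309 [ 654.3 -488.2   13. ]
adapter_1 0.54 [209.3 180.7] 208 215 177 187 [425.   38.7  13. ]
lock_slide 0.96 [301.  234.7] 291 312 217 257 [ 553.  -346.8   92. ]
```

View pics/sidecrop.png

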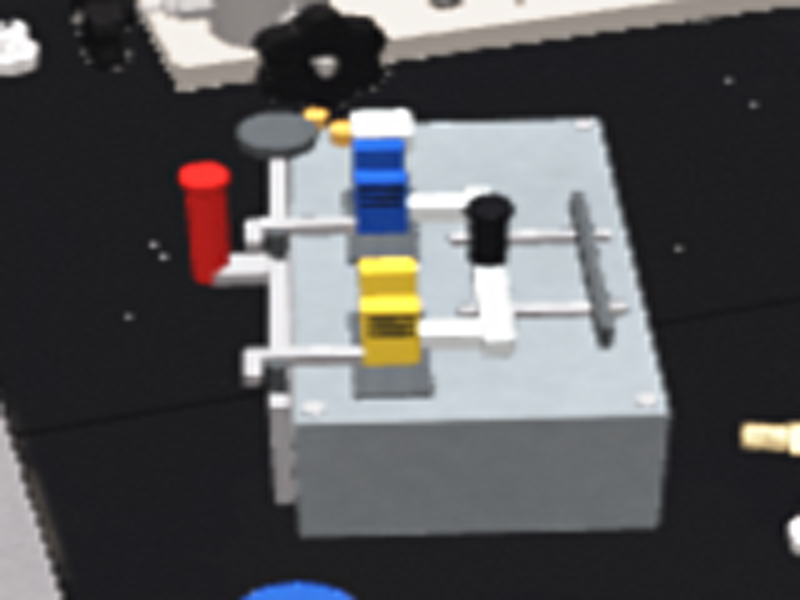

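```bash
cat > fit.py <<'E'
from h import *
from scipy.optimize import least_squares
m=r.camera_model('side')
P=[((70,-120,80),(668,412)),((70,120,80),(600,120)),((70,-120,0),(660,527)),((-70,-120,0),(302,537)),((-70,-120,80),(298,421)),((-32,-64,121),(390,268)),((-32,36,121),(380,148))]
def W(p,l):
    c,s=np.cos(p[2]),np.sin(p[2]); return np.array([p[0]+c*l[0]-s*l[1],p[1]+s*l[0]+c*l[1],l[2]])
def f(p): return np.concatenate([proj(m,W(p,l))-(np.array([x/5+210,y/4+170])-0.4) for l,(x,y) in P])
s=least_squares(f,[566,-345,0],x_scale=[10,10,.1],loss='soft_l1')
p=s.x
if __name__=='__main__':
    print(p,np.degrees(p[2]));print(np.round(s.fun.reshape(-1,2),1))
    inv=lambda w:np.array([[np.cos(p[2]),np.sin(p[2])],[-np.sin(p[2]),np.cos(p[2])]])@(w[:2]-p[:2])
    for n,px,z in [('knob',(490,207),128),('handle',(205,175),132),('hinge?',(275,132),80),('yslidertop',(390,303),121),('bslidertop',(382,177),121)]:
        w=onz(m,(px[0]/5+209.6,px[1]/4+169.6),z);print(n,np.round(w,1),np.round(inv(w),1))
E
python3 fit.py
```

```text
[ 5.62223860e+02 -3.27021147e+02 -2.66848030e-01] -15.289265865945678
[[ 0.7 -0.6]
 [ 0.  -1.2]
 [-0.1  0.5]
 [-0.1  0.3]
 [-0.7 -0.5]
 [ 0.   0.8]
 [ 0.1  0.1]]
knob [ 564.1 -353.4  128. ] [  8.7 -25. ]
handle [ 463. -298.  132.] [-103.3    1.8]
hinge? [ 516.9 -199.1   80. ] [-77.4 111.4]
yslidertop [ 507.5 -402.4  121. ] [-32.9 -87.1]
bslidertop [ 534.  -307.6  121. ] [-32.3  11.3]
```

Emit:
{"name": "arm_command", "arguments": {
  "targets": "0.039 -0.0056 0 0;0.039 -0.0056 0 0;0.039 -0.0056 0 0;0.039 -0.0056 0 0;0.039 -0.0056 0 0;0.039 -0.0056 0 0;0.039 -0.0056 0 0;0.039 -0.0056 0 0",
  "jaw": 0.05,
  "squeeze": 30
}}

```text
t: 1.52
position: [462.3, -373.5, 231.4]
tcp_rot: [[0.944, 0.329, 0.0], [0.329, -0.944, -0.0], [0.0, 0.0, -1.0]]
ft_force: [1.3, -0.3, 0.6]
gripper_width: 50.1
```

Emit:
{"name": "arm_command", "arguments": {
  "targets": "0.038 -0.0056 0 0;0.037 -0.0056 0 0;0 0 0 0.12;0 0 0 0.12;0 0 0 0.12;0 0 0 0.12;0 0 0 0.122;0 0 0 0"
}}

```text
t: 2.18
position: [527.9, -339.3, 231.2]
tcp_rot: [[0.964, -0.266, -0.0], [-0.266, -0.964, 0.0], [-0.0, -0.0, -1.0]]
ft_force: [-0.3, 0.0, -0.3]
gripper_width: 50.3
```

```bash
python3 - <<'E'
from h import *
s=r.sense();print({k:np.round(s[k],3).tolist() for k in ['t','position','tcp_rot','joint_pos','gripper_width','ft_force']})
m=r.camera_model('wrist');save('w1',r.snapshot('wrist'));np.save('mw1.npy',np.array([m['camera_matrix']]));np.save('pw1.npy',m['pose'])
from fit import p,W
for n,z in {'slide_knob':128,'yellow_post':121,'blue_post':121,'handle_grip':132,'yellow_slider':121,'blue_slider':121}.items():
    for q in r.trace('wrist',n)[:2]:
        ys,xs=np.where(q['pixels']);w=onz(m,q['at'],z)
        d=w[:2]-p[:2];c,sn=np.cos(p[2]),np.sin(p[2])
        print(n,round(q['score'],2),np.round(q['at']),xs.min(),xs.max(),ys.min(),ys.max(),np.round(w,1),np.round([c*d[0]+sn*d[1],-sn*d[0]+c*d[1]],1))
E
```

```text
{'t': 2.183, 'position': [527.879, -339.341, 231.171], 'tcp_rot': [[0.964, -0.266, -0.0], [-0.266, -0.964, 0.0], [-0.0, -0.0, -1.0]], 'joint_pos': [-39.469, 27.045, 1.632, 64.598, -0.002, 155.942], 'gripper_width': 50.314, 'ft_force': [-0.347, 0.011, -0.263]}
slide_knob 0.82 [285. 156.] 209 357 143 207 [ 563.7 -353.8  128. ] [  8.5 -25.4]
yellow_post 0.74 [331. 206.] 320 337 186 223 [ 517.  -377.2  121. ] [-30.4 -60.3]
handle_grip 0.61 [253. 291.] 241 265 262 310 [ 469.6 -302.3  132. ] [-95.9  -0.6]
yellow_slider 0.64 [362. 213.] 353 374 188 261 [ 505.1 -398.8  121. ] [-36.1 -84.3]
yellow_slider 0.21 [205. 203.] 194 215 187 223 [ 545.1 -285.6  121. ] [-27.4  35.5]
blue_slider 0.94 [243. 222.] 231 261 187 262 [ 522.9 -308.6  121. ] [-42.8   7.4]
blue_slider 0.22 [255. 287.] 241 265 263 310 [ 466.4 -301.9  121. ] [-99.1  -1. ]
```

View pics/w1.png

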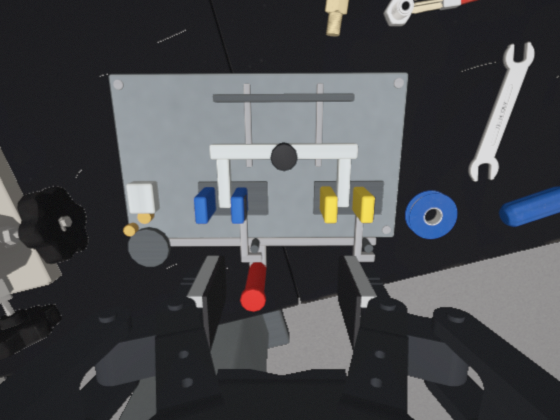

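```bash
cat > ov.py <<'E'
from h import *
from fit import p,W
img=cv2.imread('pics/w1.png');m={'camera_matrix':np.load('mw1.npy')[0],'pose':np.load('pw1.npy')}
k=3
x0,y0=170,120
im=cv2.resize(img[y0:y0+200,x0:x0+240],None,fx=k,fy=k,interpolation=cv2.INTER_CUBIC)
def poly(pts,col):
    q=np.array([((proj(m,W(p,a))-[x0,y0])+.5)*k for a in pts]);cv2.polylines(im,[q.round().astype(int)],True,col,1)
for y,s in [(-70,16),(30,16)]:
    for c in (y+6,y-22):
        poly([(-43,c-5,121),(-21,c-5,121),(-21,c+5,121),(-43,c+5,121)],(0,255,0))
t=np.linspace(0,6.28,24)
poly([(8.7+10*np.cos(a),-25+10*np.sin(a),128) for a in t],(0,0,255))
poly([(-103+10*np.cos(a),0.8+10*np.sin(a),132) for a in t],(0,255,0))
cv2.imwrite('pics/ov1.png',im)
E
python3 ov.py
```

```text
(no output)
```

View pics/ov1.png

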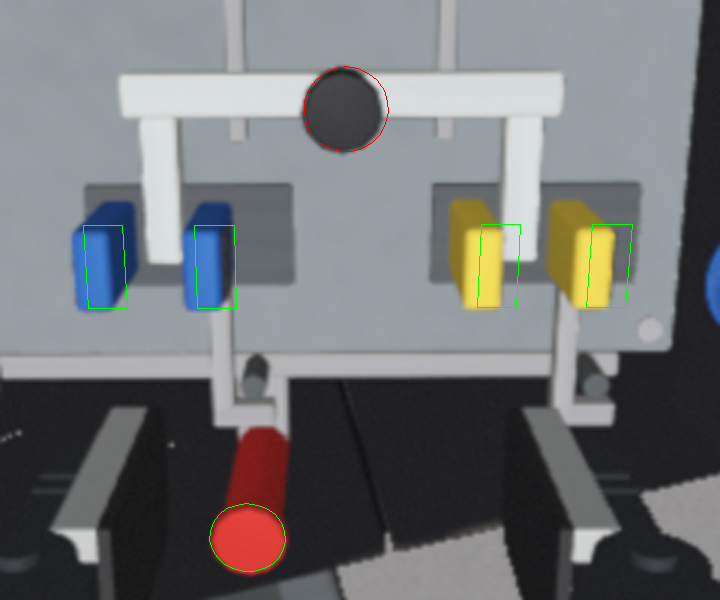

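Emit:
{"name": "arm_command", "arguments": {
  "targets": "0.0385 0.0036 0 0;0 0 0.04 0;0 0 0.04 0;0 0 0.03 0;0 0 0.0195 0;0 0 0 0"
}}

```text
t: 3.03
position: [561.0, -350.7, 96.2]
tcp_rot: [[0.965, -0.263, -0.007], [-0.263, -0.965, 0.006], [-0.009, -0.004, -1.0]]
ft_force: [-1.9, 0.4, 0.2]
gripper_width: 50.1
```

Emit:
{"name": "arm_command", "arguments": {
  "targets": "0 0 0 0;0 0 0 0;0 0 0 0;0 0 0 0;0 0 0 0;0 0 0 0",
  "jaw": 0.008,
  "squeeze": 25
}}

```text
t: 3.53
position: [565.7, -351.6, 104.0]
tcp_rot: [[0.965, -0.262, 0.004], [-0.262, -0.965, 0.002], [0.003, -0.003, -1.0]]
ft_force: [1.7, 6.4, 0.2]
gripper_width: 18.3
```

Emit:
{"name": "arm_command", "arguments": {
  "targets": "0.004 0 0 0;0.004 0 0 0;0.004 0 0 0;0.004 0 0 0;0.004 0 0 0;0.002 0 0 0;0 0 0 0;0 0 0 0"
}}

```text
t: 4.2
position: [586.5, -357.3, 104.0]
tcp_rot: [[0.965, -0.262, 0.003], [-0.262, -0.965, 0.002], [0.002, -0.003, -1.0]]
ft_force: [0.1, 6.3, 0.7]
gripper_width: 18.4
```

Emit:
{"name": "arm_command", "arguments": {
  "targets": "0.002 0 0 0;0.002 0 0 0;0.001 0 0 0;0.001 0 0 0;0 0 0 0"
}}

```text
t: 4.62
position: [591.5, -358.6, 104.0]
tcp_rot: [[0.965, -0.263, 0.001], [-0.263, -0.965, 0.002], [0.001, -0.003, -1.0]]
ft_force: [-2.0, 6.3, 2.1]
gripper_width: 17.8
```

Emit:
{"name": "arm_command", "arguments": {
  "targets": "0.001 0 0 0;0.001 0 0 0;0.001 0 0 0;0.001 0 0 0;0 0 0 0"
}}

```text
t: 5.03
position: [591.7, -358.7, 103.9]
tcp_rot: [[0.965, -0.263, -0.006], [-0.263, -0.965, 0.004], [-0.007, -0.002, -1.0]]
ft_force: [-12.3, 8.8, 8.9]
gripper_width: 17.9
```

Emit:
{"name": "arm_command", "arguments": {
  "targets": "-0.002 0 0 0;0 0 0 0;0 0 0 0;0 0 -0.04 0;0 0 -0.04 0;0 0 -0.03 0;0 0 0 0;0 0 0 0",
  "jaw": 0.06
}}

```text
t: 5.7
position: [594.9, -362.6, 215.6]
tcp_rot: [[0.964, -0.264, 0.006], [-0.264, -0.964, -0.005], [0.007, 0.003, -1.0]]
ft_force: [0.8, 0.1, -0.8]
gripper_width: 59.7
```

```bash
cat > look.py <<'E'
import sys
from h import *
from fit import p
s=r.sense()
m=r.camera_model('wrist');n=sys.argv[1];save(n,r.snapshot('wrist'))
c,sn=np.cos(p[2]),np.sin(p[2])
L=lambda w:np.round([c*(w[0]-p[0])+sn*(w[1]-p[1]),-sn*(w[0]-p[0])+c*(w[1]-p[1])],1)
print(s['t'],np.round(s['position'],1),L(s['position']),np.round(s['joint_pos'],1),s['gripper_width'],np.round(s['ft_force'],1))
for n,z in {'slide_knob':128,'yellow_post':121,'blue_post':121,'handle_grip':132,'yellow_slider':121,'blue_slider':121}.items():
    for q in r.trace('wrist',n)[:1]:
        ys,xs=np.where(q['pixels']);w=onz(m,q['at'],z)
        print(n,round(q['score'],2),np.round(q['at']),xs.min(),xs.max(),ys.min(),ys.max(),L(w))
# top face edges: px -> local
for a in sys.argv[2:]:
    u,v,z=map(float,a.split(','));print(a,L(onz(m,(u,v),z)))
E
python3 look.py w2
```

```text
5.7 [ 594.9 -362.6  215.6] [ 40.9 -25.7] [-37.4  35.   12.7  67.2  -0.  157.9] 59.68072343173775 [ 0.8  0.1 -0.8]
slide_knob 0.88 [278. 213.] 203 351 200 263 [ 42.2 -25. ]
yellow_post 0.62 [323. 294.] 313 329 271 315 [-25.  -59.9]
handle_grip 0.98 [252. 356.] 241 260 341 369 [-71.6  -4.5]
yellow_slider 0.62 [349. 324.] 346 362 273 342 [-50.8 -81.3]
blue_slider 0.59 [239. 305.] 224 257 272 343 [-34.2   5.4]
```

View pics/w2.png

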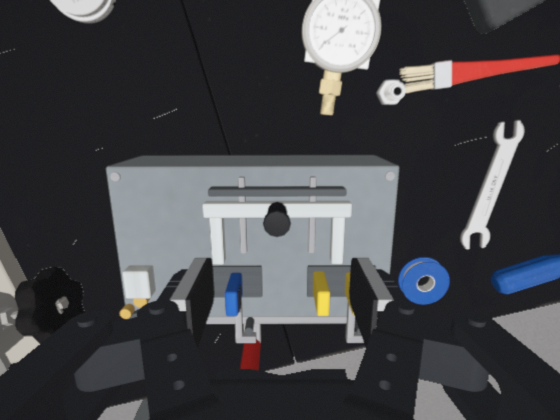

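```bash
python3 - <<'E'
from h import *
a=cv2.imread('pics/w2.png')[150:330,190:370];b=cv2.imread('pics/w1.png')[80:260,190:370]
cv2.imwrite('pics/c2.png',np.hstack([cv2.resize(x,None,fx=2.2,fy=3,interpolation=cv2.INTER_CUBIC) for x in (b,a)]))
E
python3 look.py w2b 277,222,128 277,203,93 277,196,94 277,189,94 277,216,93
```

```text
6.05 [ 592.4 -360.6  210.3] [ 38.  -24.4] [-37.4  35.3  12.4  67.2  -0.  157.9] 59.84002934852943 [0.7 0.2 0.4]
slide_knob 0.96 [279. 211.] 204 355 196 261 [ 41.6 -24.3]
yellow_post 0.62 [326. 292.] 316 333 269 315 [-24.  -59.8]
handle_grip 0.75 [252. 353.] 243 262 340 370 [-69.2  -3.8]
yellow_slider 0.57 [358. 330.] 349 362 311 341 [-56.8 -85.5]
blue_slider 0.83 [240. 307.] 226 257 271 342 [-36.9   5.9]
277,222,128 [ 33.9 -23. ]
277,203,93 [ 37.9 -22.6]
277,196,94 [ 43.8 -22.6]
277,189,94 [ 49.3 -22.6]
277,216,93 [ 27.3 -22.6]
```

View pics/c2.png

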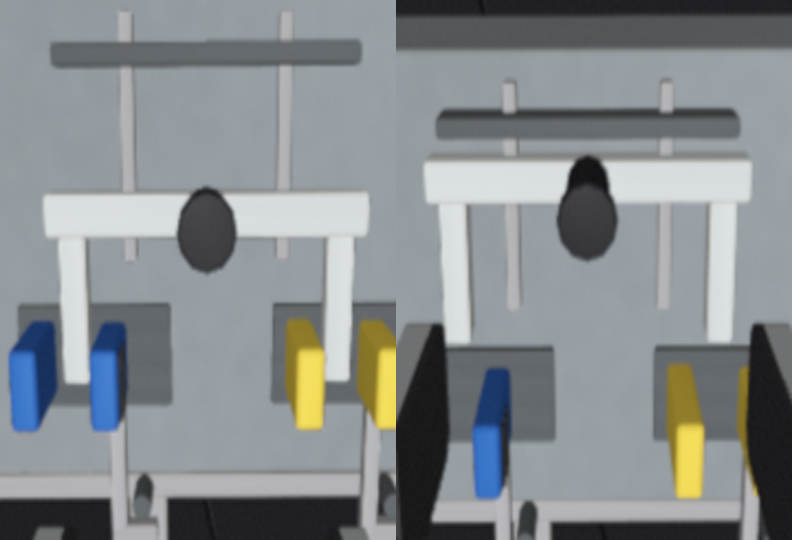

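The slide may not be fully back: a gap of about 5 mm shows between it and the stop bar. I'll push again from in front with closed fingers, higher up so the fingers can't catch the bar.

Emit:
{"name": "arm_command", "arguments": {
  "targets": "-0.031 0 0 0;0 0 0 0;0 0 0.03 0;0 0 0.03 0;0 0 0.02 0;0 0 0.02 0;0 0 0 0;0 0 0 0",
  "jaw": 0.0
}}

```text
t: 7.07
position: [562.5, -352.3, 111.1]
tcp_rot: [[0.964, -0.264, -0.002], [-0.264, -0.964, 0.001], [-0.002, -0.001, -1.0]]
ft_force: [0.6, 0.2, 0.6]
gripper_width: -0.1
```

Emit:
{"name": "arm_command", "arguments": {
  "targets": "0.003 0 0 0;0.002 0 0 0;0.002 0 0 0;0.002 0 0 0;0 0 0 0;0 0 0 0"
}}

```text
t: 7.57
position: [569.6, -355.0, 113.2]
tcp_rot: [[0.964, -0.265, -0.004], [-0.265, -0.964, -0.0], [-0.004, 0.001, -1.0]]
ft_force: [-9.5, 2.7, 7.5]
gripper_width: 0.1
```

Emit:
{"name": "arm_command", "arguments": {
  "targets": "0.002 0 0 0;0.002 0 0 0;0 0 0 0;0 0 0 0"
}}

```text
t: 7.9
position: [569.9, -355.1, 113.1]
tcp_rot: [[0.964, -0.265, -0.011], [-0.265, -0.964, 0.001], [-0.011, 0.002, -1.0]]
ft_force: [-19.2, 5.1, 14.7]
gripper_width: 0.0
```

Emit:
{"name": "arm_command", "arguments": {
  "targets": "0.002 0 0 0;0.002 0 0 0;0 0 0 0;0 0 0 0"
}}

```text
t: 8.23
position: [570.2, -355.1, 113.1]
tcp_rot: [[0.964, -0.266, -0.018], [-0.266, -0.964, 0.003], [-0.018, 0.002, -1.0]]
ft_force: [-29.2, 8.2, 21.3]
gripper_width: 0.0
```

```bash
python3 - <<'E'
from h import *
i=r.snapshot('side');save('s2',cv2.resize(i[190:290,240:360],None,fx=6,fy=6,interpolation=cv2.INTER_CUBIC))
E
python3 look.py w3
```

```text
8.2833 [ 570.2 -355.1  113.1] [ 15.1 -25. ] [-38.   37.3   1.4  55.   -0.5 157.4] -0.027993757933184166 [-29.6   9.6  20.6]
slide_knob 0.8 [276. 223.] 156 397 198 299 [ 43.3 -24.5]
blue_post 0.69 [159. 364.] 152 170 309 378 [-29.1  31.1]
yellow_slider 0.67 [397. 363.] 384 409 311 376 [-28.8 -80.8]
```

View pics/s2.png

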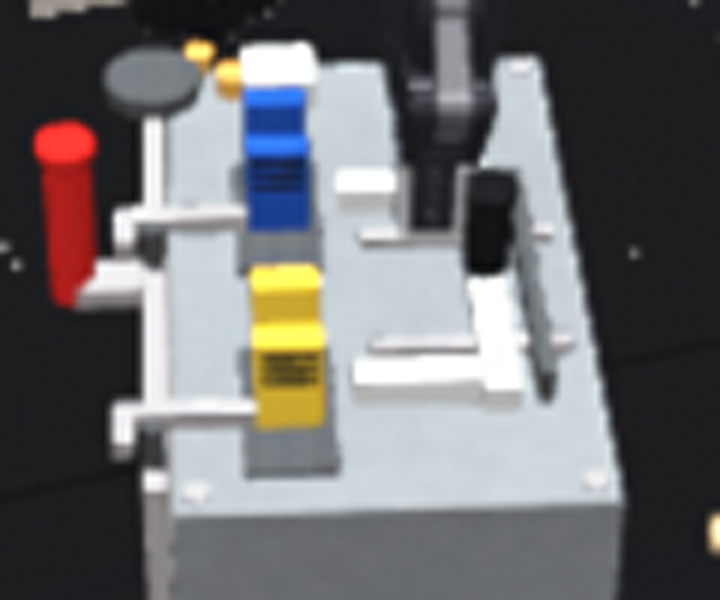

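View pics/w3.png

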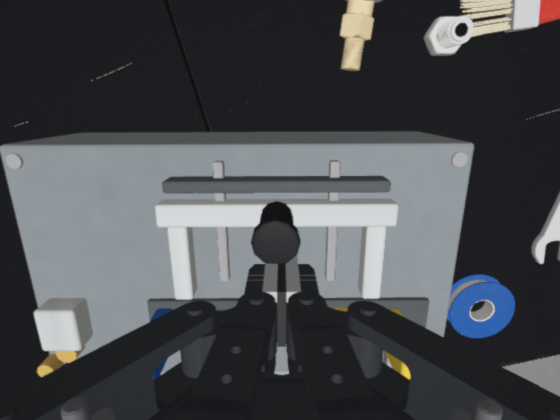

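The slide doesn't move under about 30 N, so it is at its stop, with the prongs clear of the tabs. I'll now get the catch positions precisely from w1.

```bash
python3 - <<'E'
from h import *
from fit import p
m={'camera_matrix':np.load('mw1.npy')[0],'pose':np.load('pw1.npy')}
c,sn=np.cos(p[2]),np.sin(p[2])
L=lambda w:np.round([c*(w[0]-p[0])+sn*(w[1]-p[1]),-sn*(w[0]-p[0])+c*(w[1]-p[1])],1)
for n,u,v,z in [('yp',483,268,121),('ys',594,268,121),('bp',93,270,121),('bs',203,270,121),('h',248,538,132),('knob',343,110,128)]:
    w=onz(m,(u/3+170-.5,v/3+120-.5),z);print(n,np.round(w,1),L(w))
E
```

```text
yp [ 515.1 -376.4  121. ] [-32.5 -60.1]
ys [ 507.6 -403.6  121. ] [-32.5 -88.3]
bp [ 540.9 -280.6  121. ] [-32.8  39.2]
bs [ 533.4 -307.6  121. ] [-32.9  11.2]
h [ 462.9 -299.3  132. ] [-103.1    0.6]
knob [ 564.  -352.8  128. ] [  8.5 -24.4]
```

Emit:
{"name": "arm_command", "arguments": {
  "targets": "-0.009 0 0 0;0 0 -0.03 0;0 0 -0.03 0;0 0 -0.02 0;0 0 0 0;0 0 0 0",
  "jaw": 0.07
}}

```text
t: 9.13
position: [572.3, -355.9, 194.6]
tcp_rot: [[0.965, -0.264, 0.004], [-0.264, -0.965, -0.003], [0.005, 0.002, -1.0]]
ft_force: [-0.2, -0.8, -0.2]
gripper_width: 69.8
```

Emit:
{"name": "arm_command", "arguments": {
  "targets": "-0.025 0.021 0 0;-0.025 0.021 0 0;0 0 0 0;0 0 0.035 0;0 0 0.03 0;0 0 0.02 0;0 0 0.009 0;0 0 0 0"
}}

```text
t: 9.8
position: [509.9, -380.5, 94.5]
tcp_rot: [[0.964, -0.264, -0.004], [-0.264, -0.965, 0.004], [-0.005, -0.003, -1.0]]
ft_force: [0.5, 0.1, -0.3]
gripper_width: 69.8
```

```bash
python3 look.py w4
```

```text
9.8 [ 509.9 -380.5   94.5] [-36.4 -65.4] [-43.4  34.3  -7.1  48.9   0.  151.9] 69.79678673371913 [ 0.5  0.1 -0.3]
slide_knob 0.77 [150. 117.] 26 324 74 219 [ 32. -27.]
yellow_post 0.67 [129. 415.] 117 133 402 419 [-90.6  -2.3]
blue_post 0.57 [ 29. 277.] 0 69 235 317 [-25.7  26.8]
handle_grip 0.7 [128. 416.] 119 133 401 419 [-79.6  -7.7]
yellow_slider 0.73 [334. 292.] 316 356 237 364 [-32.  -86.7]
```

View pics/w4.png

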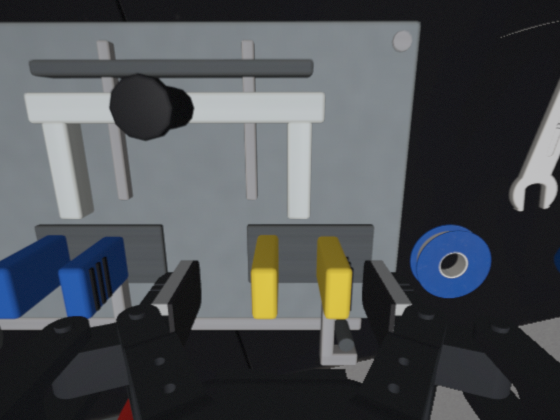

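Both yellow tabs stand between the pads (yellow tabs at (265,275) and (333,275), pads at about (185,290) and (385,290)). Closing now.

Emit:
{"name": "arm_command", "arguments": {
  "targets": "0 0 0 0;0 0 0 0;0 0 0 0;0 0 0 0;0 0 0 0;0 0 0 0",
  "jaw": 0.015,
  "squeeze": 25
}}

```text
t: 10.65
position: [512.6, -380.5, 99.1]
tcp_rot: [[0.965, -0.263, 0.003], [-0.263, -0.965, 0.003], [0.002, -0.003, -1.0]]
ft_force: [0.6, 6.2, 9.6]
gripper_width: 21.1
```

```bash
python3 - <<'E'
from h import *
s=r.sense();print(s['t'],np.round(s['position'],1),s['gripper_width'],np.round(s['ft_force'],1))
save('w5',r.snapshot('wrist'))
E
```

```text
10.65 [ 512.6 -380.5   99.1] 21.101219206601712 [0.6 6.2 9.6]
```

View pics/w5.png

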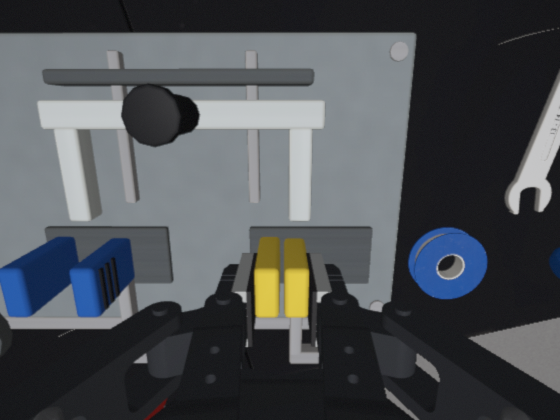

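Emit:
{"name": "arm_command", "arguments": {
  "targets": "0 0 0 0;0 0 0 0;0 0 0 0;0 0 -0.03 0;0 0 -0.03 0;0 -0.033 0 0;0 -0.033 0 0;0 -0.033 0 0",
  "jaw": 0.07
}}

```text
t: 11.37
position: [537.8, -286.6, 158.1]
tcp_rot: [[0.964, -0.266, 0.001], [-0.266, -0.964, -0.0], [0.001, 0.0, -1.0]]
ft_force: [-0.3, 0.3, -0.4]
gripper_width: 69.7
```

```bash
python3 look.py w6
```

```text
11.3667 [ 537.8 -286.6  158.1] [-34.3  32.6] [-35.   28.   -7.9  54.    0.  160.4] 69.74316582320651 [-0.3  0.3 -0.4]
slide_knob 0.79 [390. 120.] 274 479 91 191 [ 31.2 -21.8]
yellow_post 0.97 [436. 231.] 412 455 203 257 [-28.6 -54.5]
blue_post 0.94 [266. 233.] 257 276 204 256 [-29.7  39.7]
handle_grip 0.8 [332. 342.] 313 350 302 368 [-91.9   2.2]
yellow_slider 0.72 [450. 247.] 427 476 205 301 [-38.4 -63.9]
blue_slider 0.57 [314. 246.] 303 333 205 302 [-37.5  12.7]
```

View pics/w6.png

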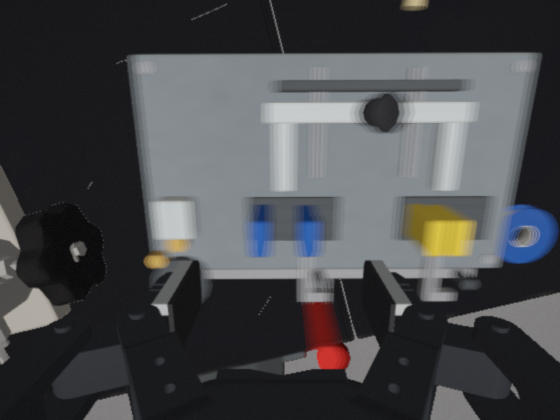

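Yellow stayed closed (437,235), and blue is centred between the jaws at about (262,232) and (309,232). Now the descent.

Emit:
{"name": "arm_command", "arguments": {
  "targets": "0 0 0 0;0 0 0.03 0;0 0 0.02 0;0 0 0.008 0;0 0 0 0;0 0 0 0"
}}

```text
t: 12.22
position: [537.4, -287.2, 99.8]
tcp_rot: [[0.964, -0.265, -0.0], [-0.265, -0.964, 0.0], [-0.001, -0.0, -1.0]]
ft_force: [0.3, -0.7, 1.1]
gripper_width: 69.7
```

Emit:
{"name": "arm_command", "arguments": {
  "targets": "0 0 0 0;0 0 0 0;0 0 0 0;0 0 0 0;0 0 0 0;0 0 0 0",
  "jaw": 0.015
}}

```text
t: 12.72
position: [539.6, -284.2, 102.0]
tcp_rot: [[0.965, -0.262, 0.005], [-0.262, -0.965, 0.004], [0.004, -0.005, -1.0]]
ft_force: [1.4, 8.3, 9.4]
gripper_width: 21.0
```

```bash
python3 - <<'E'
from h import *
s=r.sense();print(s['t'],np.round(s['position'],1),s['gripper_width'],np.round(s['ft_force'],1),np.round(s['joint_pos'],1))
save('w7',r.snapshot('wrist'))
E
```

```text
12.7167 [ 539.6 -284.2  102. ] 20.99209248290023 [1.4 8.3 9.4] [-34.9  31.1 -11.8  47.1   0.4 160.3]
```

View pics/w7.png

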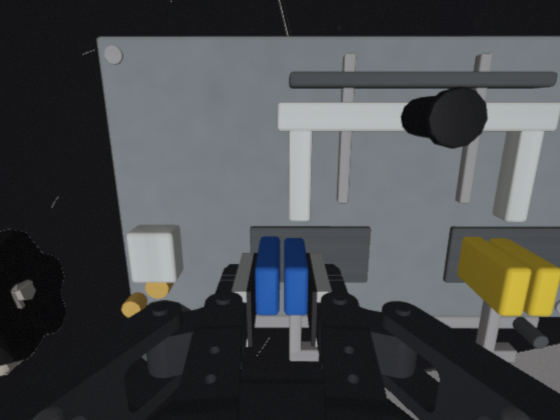

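Both catches are together (width 21 mm, tabs touching pads). Next is the handle, first turning the tool by about −90° so the jaws hold it along the pull direction.

Emit:
{"name": "arm_command", "arguments": {
  "targets": "0 0 0 0;0 0 0 0;0 0 0 0;0 0 -0.03 0;0 0 -0.03 0;-0.035 0.0165 0 0;-0.035 0.0165 0 0;0 0 0 -0.12",
  "jaw": 0.06
}}

```text
t: 13.43
position: [455.1, -299.5, 159.2]
tcp_rot: [[0.989, -0.148, -0.006], [-0.148, -0.989, 0.002], [-0.006, -0.001, -1.0]]
ft_force: [0.2, 1.1, 0.3]
gripper_width: 60.2
```

Emit:
{"name": "arm_command", "arguments": {
  "targets": "0 0 0 -0.12;0 0 0 -0.12;0 0 0 -0.12;0 0 0 -0.12;0 0 0 -0.12;0 0 0 -0.12;0 0 0 -0.12;0 0 0 -0.12"
}}

```text
t: 14.1
position: [461.1, -300.3, 159.6]
tcp_rot: [[0.684, 0.73, -0.0], [0.73, -0.684, 0.0], [-0.0, -0.0, -1.0]]
ft_force: [-0.8, -0.6, 0.1]
gripper_width: 59.7
```

Emit:
{"name": "arm_command", "arguments": {
  "targets": "0 0 0 -0.12;0 0 0 -0.12;0 0 0 -0.12;0 0 0 -0.12;0 0 0 0;0 0 0 0"
}}

```text
t: 14.6
position: [461.2, -300.2, 159.7]
tcp_rot: [[0.278, 0.961, -0.0], [0.961, -0.278, 0.0], [0.0, -0.0, -1.0]]
ft_force: [0.5, -0.7, 0.1]
gripper_width: 59.8
```

```bash
python3 look.py w8;python3 - <<'E'
from h import *
i=r.snapshot('side');save('s8',cv2.resize(i[170:300,210:360],None,fx=5,fy=4.5,interpolation=cv2.INTER_CUBIC))
E
```

```text
14.6 [ 461.2 -300.2  159.7] [-104.5   -0.8] [-40.7  22.1 -17.2  50.8  -0.   65.4] 59.780706525212096 [ 0.5 -0.7  0.1]
slide_knob 0.63 [492. 249.] 424 548 160 320 [10.2 -6.4]
yellow_post 0.2 [439. 153.] 264 559 21 366 [-21.8  45.2]
blue_post 0.57 [405. 163.] 377 434 148 173 [-39.2  40.2]
handle_grip 0.96 [283. 232.] 264 300 199 258 [-103.8    6.7]
yellow_slider 0.86 [324. 319.] 306 354 312 337 [-79.8 -53.4]
blue_slider 0.64 [382. 184.] 304 432 168 202 [-50.4  29. ]
```

View pics/w8.png

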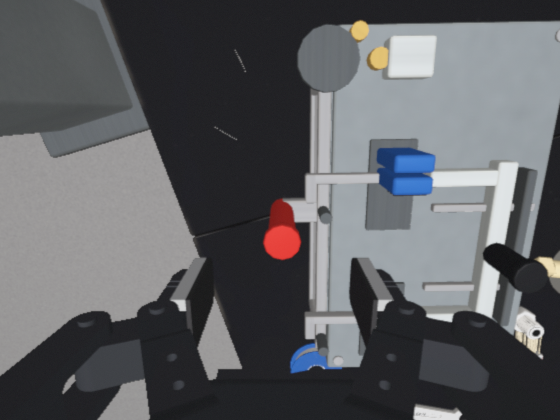

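View pics/s8.png

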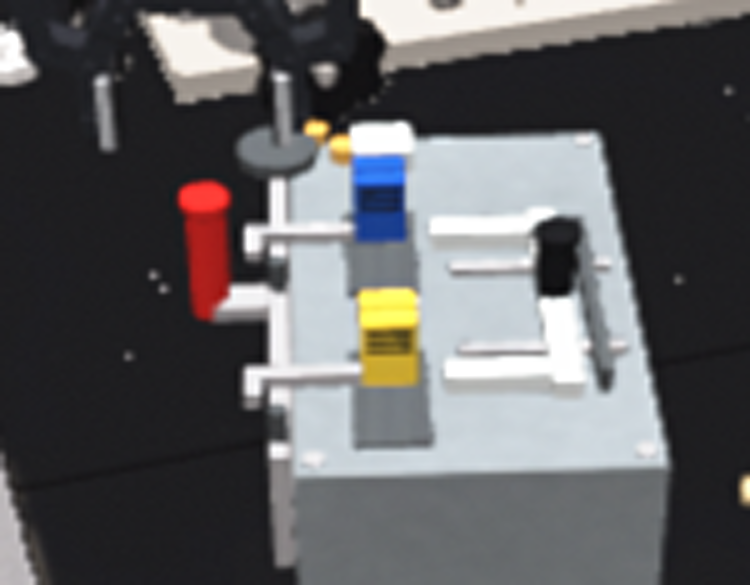

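Both catches are closed, and the handle top at (282,243) is in line with the jaw centre column. Going down to grip it.

Emit:
{"name": "arm_command", "arguments": {
  "targets": "0.003 0 0.02 0;0 0 0.02 0;0 0 0.02 0;0 0 0 0;0 0 0 0"
}}

```text
t: 15.42
position: [461.4, -296.5, 99.1]
tcp_rot: [[0.275, 0.962, -0.002], [0.962, -0.275, 0.002], [0.001, -0.002, -1.0]]
ft_force: [-0.6, -0.2, 0.4]
gripper_width: 60.4
```

Emit:
{"name": "arm_command", "arguments": {
  "targets": "0 0 0 0;0 0 0 0;0 0 0 0;0 0 0 0;0 0 0 0;0 0 0 0",
  "jaw": 0.005,
  "squeeze": 45
}}

```text
t: 15.92
position: [462.3, -297.7, 101.1]
tcp_rot: [[0.275, 0.962, 0.001], [0.962, -0.275, -0.001], [-0.001, 0.001, -1.0]]
ft_force: [-2.3, 0.2, 6.1]
gripper_width: 17.2
```

```bash
python3 - <<'E'
from h import *
from fit import p
s=r.sense();pos=s['position'];print(s['t'],np.round(pos,1),s['gripper_width'],np.round(s['ft_force'],1),np.round(s['joint_pos'],1))
save('w9',r.snapshot('wrist'))
E
```

```text
15.9167 [ 462.3 -297.7  101.1] 17.247577798182313 [-2.3  0.2  6.1] [-40.4  25.6 -21.4  42.9  -0.   65.5]
```

View pics/w9.png

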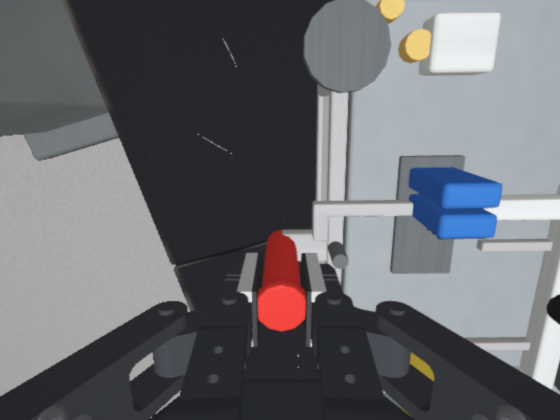

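Emit:
{"name": "arm_command", "arguments": {
  "targets": "0.0016 -0.0048 0 0.05;0.0016 -0.0048 0 0.05;0.0016 -0.0048 0 0.05;0.0016 -0.0048 0 0.05;0 0 0 0"
}}

```text
t: 16.38
position: [446.2, -285.3, 101.1]
tcp_rot: [[0.461, 0.887, 0.0], [0.887, -0.461, -0.003], [-0.002, 0.002, -1.0]]
ft_force: [-1.7, -2.2, 2.2]
gripper_width: 17.4
```

```bash
cat > g.py <<'E'
from h import *
from fit import p
s=r.sense();w=s['position'];c,sn=np.cos(p[2]),np.sin(p[2])
h=np.array([-76.1,96.9]);l=np.array([c*(w[0]-p[0])+sn*(w[1]-p[1]),-sn*(w[0]-p[0])+c*(w[1]-p[1])])-h
a=np.arctan2(-95,-28)-np.arctan2(l[1],l[0]);print('t',s['t'],'gate est',round((a+3.14)%6.2832-3.14,3),'R',np.hypot(*l),s['gripper_width'],np.round(s['ft_force'],1),np.round(s['joint_pos'],1),np.round(w,1),'toolyaw',np.degrees(np.arctan2(s['tcp_rot'][1][0],s['tcp_rot'][0][0])))
E
python3 g.py
```

```text
t 16.3833 gate est 0.206 R 99.0321837196675 17.420808511758644 [-1.7 -2.2  2.2] [-40.5  23.7 -24.6  41.6  -0.1  76.9] [ 446.2 -285.3  101.1] toolyaw 62.52352078250743
```

Emit:
{"name": "arm_command", "arguments": {
  "targets": "0.0025 -0.0075 0 0.08;0.0025 -0.0075 0 0.08;0.0025 -0.0075 0 0.08;0.0025 -0.0075 0 0.08;0.0025 -0.0075 0 0.08;0.0025 -0.0075 0 0.08;0.0025 -0.0075 0 0.08;0 0 0 0"
}}

```text
t: 17.05
position: [418.1, -237.6, 101.0]
tcp_rot: [[0.862, 0.506, -0.001], [0.506, -0.862, -0.002], [-0.002, 0.002, -1.0]]
ft_force: [-4.9, -2.1, 6.6]
gripper_width: 17.0
```

```bash
python3 g.py
```

```text
t 17.05 gate est 0.772 R 99.2567813165656 16.99556378443264 [-4.9 -2.1  6.6] [-3.830e+01  1.930e+01 -3.160e+01  3.900e+01 -1.000e-01  1.113e+02] [ 418.1 -237.6  101. ] toolyaw 30.414953647877088
```

Emit:
{"name": "arm_command", "arguments": {
  "targets": "0.0025 -0.0075 0 0.08;0.0025 -0.0075 0 0.08;0.0025 -0.0075 0 0.08;0.0025 -0.0075 0 0.08;0.0025 -0.0075 0 0.08;0.0025 -0.0075 0 0.08;0.0025 -0.0075 0 0.08;0 0 0 0"
}}

```text
t: 17.72
position: [419.9, -182.7, 101.0]
tcp_rot: [[1.0, -0.029, -0.001], [-0.029, -1.0, -0.002], [-0.001, 0.002, -1.0]]
ft_force: [-6.7, -2.5, 10.0]
gripper_width: 17.2
```

```bash
python3 g.py
```

```text
t 17.7167 gate est 1.333 R 99.33925284827383 17.192130526541153 [-6.7 -2.5 10. ] [-3.27e+01  1.72e+01 -3.48e+01  3.79e+01 -1.00e-01  1.49e+02] [ 419.9 -182.7  101. ] toolyaw -1.6376492525922206
```

Emit:
{"name": "arm_command", "arguments": {
  "targets": "0.0019 -0.0056 0 0.06;0.0019 -0.0056 0 0.06;0.0019 -0.0056 0 0.06;0 0 0 0;0 0 0 0;0 0 0 0"
}}

```text
t: 18.22
position: [426.6, -167.0, 101.0]
tcp_rot: [[0.979, -0.205, -0.002], [-0.205, -0.979, -0.002], [-0.001, 0.002, -1.0]]
ft_force: [-7.6, 0.7, 11.7]
gripper_width: 17.8
```

```bash
python3 g.py;python3 - <<'E'
from h import *
save('w10',r.snapshot('wrist'));i=r.snapshot('side');save('s10',i)
E
```

```text
t 18.2167 gate est 1.504 R 99.36002656945368 17.839917568224262 [-7.6  0.7 11.7] [-3.050e+01  1.730e+01 -3.480e+01  3.800e+01 -1.000e-01  1.613e+02] [ 426.6 -167.   101. ] toolyaw -11.842054176422415
```

View pics/w10.png

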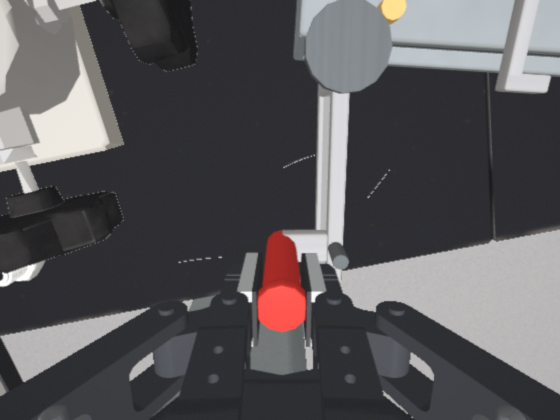

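View pics/s10.png

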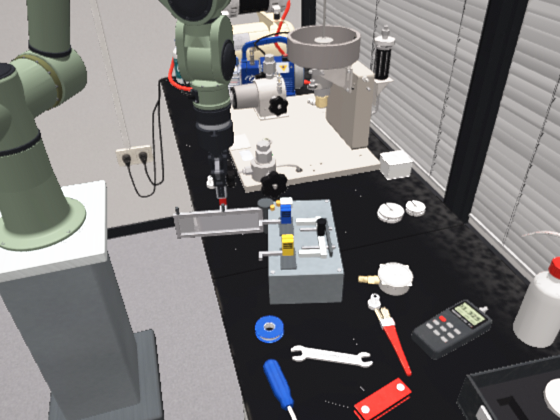

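Emit:
{"name": "arm_command", "arguments": {
  "targets": "0.0012 -0.0037 0 0.04;0 0 0 0;0 0 0 0;0 0 0 0"
}}

```text
t: 18.65
position: [428.5, -163.6, 101.0]
tcp_rot: [[0.97, -0.244, -0.002], [-0.244, -0.97, -0.001], [-0.001, 0.002, -1.0]]
ft_force: [-7.0, 0.2, 12.7]
gripper_width: 17.4
```

```bash
python3 g.py;python3 - <<'E'
from h import *
m=r.camera_model('side');r.snapshot('side')
for n in ['ptfe_tape','adapter_3']:
    for q in r.trace('side',n)[:2]: print(n,round(q['score'],2),np.round(q['at'],1))
print(r.close_job())
E
```

```text
t 18.65 gate est 1.544 R 99.37256625591769 17.390180232450568 [-7.   0.2 12.7] [-3.010e+01  1.730e+01 -3.470e+01  3.800e+01 -1.000e-01  1.641e+02] [ 428.5 -163.6  101. ] toolyaw -14.137834932862125
ptfe_tape 0.73 [267.9 326.5]
adapter_3 0.61 [282.1 222.5]
adapter_3 0.59 [374.7 301.8]
the job is handed in; nothing more can be done
None
```

The locker is open and the job was handed in at about 19 s. The arm still holds the red handle, with the gate at about 1.54 rad (88°).

1. **Lock slide:** I pushed it back until it would not move. A gap of about 5 mm seemed to remain before the stop bar, so I pushed again at about 30 N. It did not move, so I took that as the stop.
2. **Catches:** I squeezed yellow, then blue, until the jaws read 21 mm over each pair. The pictures show both pairs together.
3. **Gate:** I gripped the handle and swung it past the detent.

**Last checks:**
- **Gate angle:** this is worked out from the gripper position, with the hinge radius steady at 99 mm. The last side and wrist pictures, taken just before the final 0.04 rad, agree with a gate nearly square.
- **Grip:** width was 17 mm and the force on the tool was about 15 N.
- **Items around the locker:** the tape reel is within 0.5 pixel of where it was at the start, and the adapter beside the locker is within 1.5 pixels. The network did not report the adapter on the far side in that last look. It gave a false hit on the blue catch instead, so I have no final position for that one, but the arm stayed well clear of it.

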